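# Load the coil winder and hold the wire tensioner open

### The arm

A 6-joint arm with a two-finger parallel gripper is mounted at the origin on the work surface. World frame = base frame: x ahead of the robot, y to its left, z up, the work surface at z = 0. Lengths are in mm, angles in rad, forces in N, time in s.
With the tool pointing down it reaches from about 200 to 875 mm from the base axis. Payload 3.4 kg.
Tool frame: the origin (TCP) lies midway between the tips of the shut fingers; the grasp point (between the pads) lies 19 mm behind it; y points along the fingers, z is the direction in which the jaws open and shut, and the axes are right-handed (so a half turn about y gives the same grasp; the last joint's range is limited). The gripper opens to 94 mm and grips with 3 to 60 N. Pads are 16 mm wide; open, the fingers measure 119 mm over their backs; the gripper's body (75 mm by 177 mm) begins 78 mm behind the grasp point.
Start: joints at [-1.277, 0.276, 1.505, -0, 1.361, -0.121], TCP at [231.732, -526.275, 205.493] pointing down, gripper open.
Joint ranges: [-2.89, 2.89], [-0.75, 2.08], [0.22, 2.7], [-1.18, 4.32], [0.11, 2.71], [-2.7, 2.7]. Speed limits (rad/s): [2.57, 2.57, 3.14, 3.14, 3.14, 3.14].

### API

Orientations are given as a unit quaternion [w, x, y, z].
In Python, from plant import manip, fingers, kin, monitor, read_camera, calibration gives the robot as it stands. Calls block until the motion is done:
- manip.goto(position, orientation): joint-space move of the TCP to a pose.
- manip.move_straight(position, rotation=None, v=150): straight line of the TCP; rotation=None keeps the orientation; v is the mean speed in mm/s.
- manip.goto_joints(angles): joint-space move.
- fingers.move_gripper(opening, grip_force=None): finger opening in mm; grip_force is the grip in N (None keeps the last); returns when the fingers have stopped.
- manip.hold(seconds).
- kin.inverse_kinematics(position, orientation): joint angles nearest the present ones, or None.
- monitor.read_state(): the state.
- read_camera(name): name is "scene" or "top" or "wrist"; returns (picture, depth): 400x640x3 uint8, red, green, blue; 400x640 float32, mm along the optical axis (not along the pixel's ray), 0 where there is no reading.
- calibration(name): a dict with "camera_matrix" (3x3 intrinsics, pixels), "R" (3x3) and "t" (3): a world point X has camera coordinates R X + t. Camera axes: x right, y down, z forward; pixel columns grow to the right and rows downward; lengths in mm; the calibration is good to about 2 mm. A picture is of the moment at which its call begins: read the wrist's pose just before it. calibration takes no time and is no camera call; for the wrist camera it gives the pose at the moment of the call.
A pose or a line that the arm cannot do raises manip.IKError and nothing moves.
- manip.sign_off(): hands the job in, once; it reports no verdict.
The state is a dict: "time": time; "qpos": joint angles; "qvel": joint speeds; "tau": joint torques, N m; "position": TCP position; "eef_rot": TCP orientation; "contact_force": force on the tool from outside, world axes, zero at the start; "torque": the same for the moment, N m; "gripper_width": finger opening in mm.
Only numpy, scipy, OpenCV 4.12 (cv2) and the standard library are available. Lean on these libraries where they do the work, as an engineer would, in place of code of your own. Each camera call takes 0.05 s, during which the arm holds its last target.

### The job

Get the coil winder ready for threading: lay the arbor that carries the bobbin in the winder's two V rests, let go of it, and slide the tailstock up until the arbor is held snugly between the two cup centres. Then swing the tensioner's spring arm forward, towards the winder, right onto its stop, and keep holding it there so that its brake stays open for the wire to be threaded: the program finishes while the gripper is still holding the arm on the stop. Leave the other things on the bench alone.

Things in the scene. Friction and masses are not known exactly. Their poses are not given: they have to be found in the camera images.
- arbor: arbor with the bobbin, loose: steel shaft 10 mm thick, 170 mm long, ends alike (points 7 mm long); in its middle a white square bobbin, flanges 40 x 40 x 3 mm, 36 mm apart, core 20 x 20 mm between them to grip by; square nuts reach to 30 mm from the middle. Origin: middle of bobbin and shaft, 20 mm above the bench as it lies; x along the shaft, y and z square to the core. About 0.15 kg
- winder: coil winder bolted to the bench, 400 x 90 mm. Origin: on the bench under the place of the mounted bobbin; x along the winding axis from headstock to tailstock, z up. Headstock (138 mm high) lies at x below -105 mm; its fixed conical cup centre has its mouth, 20 mm across, at x = -76 mm, 80 mm high; the cup is 9 mm deep. Bed under the bobbin 30 mm high
- winder_axis (a point): point on the winding axis, 80 mm above the bench, where the middle of the bobbin belongs when the arbor is held between the cups; axes as the winder's
- rest_head (a point): V rest nearer the headstock, winder x = -45 mm: steel, 6 mm thick, open at the top. This point, 79 mm above the bench, is where the shaft's axis lies in the V; the V's mouth is 40 mm wide and 92 mm high
- rest_tail (a point): V rest nearer the tailstock, winder x = +62 mm, like the other. To drop in clear of both cups, lay the arbor with its middle at winder x = +12 to +25 mm, best +19; pushing the tailstock up then slides it along the rests to x = 0, and the cups centre it
- tail (a joint): slide of the tailstock along the bed, in m: starts drawn back at 0 to 0.010, grows towards the headstock, end of travel 0.060; friction about 4 N, it stays where it is left. With the arbor snug between both cups it stands at about 0.050 and meets a hard stop there
- tail_knob (a point): middle of the black knob on top of the tailstock, by which it is slid (along winder -x): 24 mm in diameter, 24 mm high, this point 136 mm above the bench. Tailstock body below it 44 mm long, 54 mm wide, top 106 mm high; its cup is like the headstock's, mouth 45 mm from the knob's axis
- dancer (a joint): swing of the tensioner's spring arm about its level pivot, in rad: 0 = at rest on the rear stop, leaning 0.35 rad back from upright; grows as the arm swings forward over the top towards the winder; forward stop at 1.15, leaning 0.80 rad forward. Its spring always drives it back to 0: about 3 N at the roller at rest, 6 N at the forward stop
- roller (a point): axis of the white guide roller (25 mm in diameter) at the end of the spring arm, 110 mm from the pivot, mid-width. Fork cheeks beside it are 20 mm over their outsides, measured along y (the pivot axis), 16 mm wide, from 72 to 124 mm from the pivot; they can be pinched from above along y, or pushed from behind; a pinched fork may slip some 10 mm. z points outwards along the arm
- pivot_point (a point): fixed point on the arm's pivot axis, in the arm's plane, 140 mm above the bench; axes as the tensioner's: -x forward (level, towards the winder), y along the pivot axis, z up. From here the roller is at x = +38, z = +103 mm at rest and at x = -79, z = +77 mm on the forward stop
- tensioner: wire tensioner bolted to the bench: base 150 x 110 x 12 mm with a reel of copper wire (70 mm high), a column 170 mm high at y = +44 mm, the round grey spring and brake housing (50 mm across, on the pivot axis) and the spring arm. Origin: centre of the base's underside; -x forward, z up
- spare_arbor: bystander: bare spare arbor, same shaft but no bobbin, two 18 mm square nuts near its middle; lies near the other, the two may change places. Origin at its middle
- loose_bobbin: bystander: empty white bobbin without an arbor, 40 x 40 mm, 42 mm high, standing on end; origin at its underside
- solder_reel: bystander: reel of solder, 54 mm across, 48 mm high, between winder and tensioner; origin at its underside
- multimeter: bystander: yellow hand multimeter 160 x 80 x 36 mm, lying at the left; origin at its underside
- screwdriver: bystander: screwdriver lying at the left, near the robot
- tape_roll: bystander: roll of black tape, 64 mm across, 19 mm high, behind the tailstock; origin at its underside
- parts_tray: bystander: grey parts tray 130 x 90 x 28 mm at the right; origin at its underside
Things that resemble listed ones, but are neither listed nor needed, are in the scene too. Of the things that look like the arbor, the middle-sized one is meant.

How it is judged:
By the outcome, as a careful person would: the job done as asked, in the order asked, and still so for the second after the job is handed in, while the arm keeps its last pose, push and grip.
It also fails if it takes over 61 s, if anything falls off the work surface, if the arm or the gripper's body presses on something with over 40 N, if the wrist force passes 120 N, or if a joint passes its speed limit or range.

## Working session

There is one attempt and no reset: what is moved stays moved. The work goes in short steps, each a Python script; the robot and the scene stay as the last script left them, time stands still between calls to the robot, and variables do not carry over. Pictures are saved under pics/ and viewed, and the job is handed in when it is done.

```bash
ls; mkdir -p pics; cat > h.py <<'E'
import numpy as np, cv2
from plant import manip, fingers, kin, monitor, read_camera, calibration
def shot(name,fn):
    c=calibration(name); im,d=read_camera(name)
    cv2.imwrite('pics/%s.png'%fn,im[:,:,::-1]); np.savez('pics/%s.npz'%fn,im=im,d=d,K=c['camera_matrix'],R=c['R'],t=c['t'])
    return im,d,c
def load(fn):
    z=np.load('pics/%s.npz'%fn); return z['im'],z['d'],dict(camera_matrix=z['K'],R=z['R'],t=z['t'])
def cloud(d,c):
    K=np.array(c['camera_matrix']);R=np.array(c['R']);t=np.array(c['t'])
    v,u=np.mgrid[:d.shape[0],:d.shape[1]]
    P=np.stack([(u-K[0,2])/K[0,0]*d,(v-K[1,2])/K[1,1]*d,d],-1)
    return (P-t)@R
def st():
    s=monitor.read_state(); return s
E
python3 - <<'E'
from h import *
for n in ['scene','top','wrist']:
    im,d,c=shot(n,n+'0'); print(n,-np.array(c['R']).T@np.array(c['t']),np.array(c['R'])[2])
print({k:v for k,v in st().items()})
E
```

```text
pics
scene [1434.12558729 -858.68415479 1135.21127519] [-0.58348487  0.51573701 -0.6273442 ]
top [ 427.43698592  -49.48015025 1396.58485912] [ 0.09455682 -0.00596776 -0.99550158]
wrist [ 305.32088659 -494.74715408  383.61802109] [-0.25170486 -0.10998285 -0.96153442]
{'time': 0.15, 'qpos': array([-1.27698896e+00,  2.76446676e-01,  1.50580761e+00, -3.63544320e-05,
        1.36068946e+00, -1.20995045e-01]), 'qvel': array([-0.00039313, -0.00123067, -0.00460683,  0.00071529,  0.0010811 ,
        0.0003358 ]), 'tau': array([ 1.15416973e-03, -4.04923368e+01, -2.37430894e+01,  7.02079246e-02,
        3.15130118e-02, -9.31701948e-05]), 'position': array([ 231.59562965, -525.84943334,  204.81901995]), 'eef_rot': array([ 0.14555451, -0.145662  ,  0.69242713, -0.6914775 ]), 'contact_force': array([0.03972564, 0.28582733, 0.40171297]), 'torque': array([-0.03772716, -0.01158959,  0.03858995]), 'gripper_width': 94.1519898592122}
```

View pics/scene0.png

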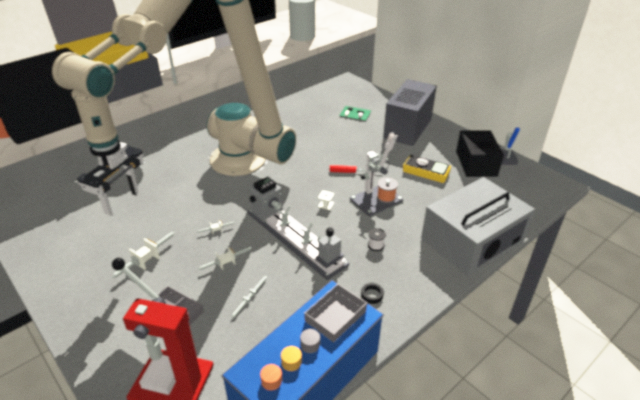

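View pics/top0.png

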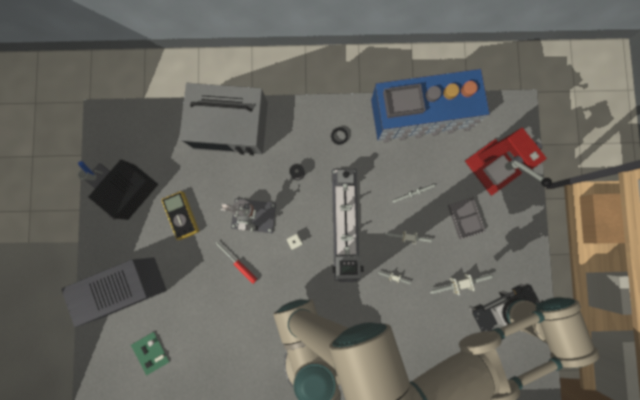

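View pics/wrist0.png

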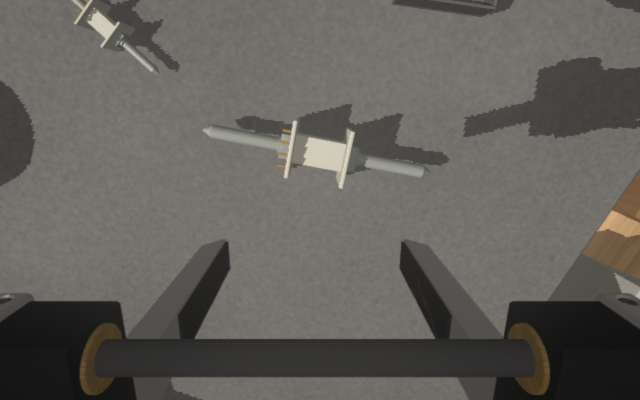

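The scene shows three bobbin arbors: a large one at top px (463,283), one at (412,237) and a small one at (395,276). The bare spare is at (414,192), the winder at (345,225) and the tensioner at (248,213). Next I'll measure their sizes.

```bash
python3 - <<'E'
from h import *
im,d,c=load('top0'); P=cloud(d,c)
print('bench z', np.median(P[300:330,200:260,2]), 'K',c['camera_matrix'])
for nm,(u0,u1,v0,v1) in dict(spare=(385,445,175,208),mid=(370,440,222,250),small=(370,420,262,290),big=(425,500,262,300)).items():
    s=P[v0:v1,u0:u1]; im_=im[v0:v1,u0:u1].astype(int)
    m=(s[...,2]>9)&(s[...,2]<60)&(im_.sum(-1)>330)
    q=s[m]; ctr=q[:,:2].mean(0); ev,V=np.linalg.eigh(np.cov(q[:,:2].T)); a=V[:,1]; pr=(q[:,:2]-ctr)@a
    print(nm,m.sum(),ctr,'ang',np.degrees(np.arctan2(a[1],a[0])),'len',np.ptp(pr),'mid',ctr+a*(pr.max()+pr.min())/2,'z',np.percentile(q[:,2],[5,50,95]))
big=cv2.resize(im[140:300,330:510],None,fx=4.4,fy=4.4,interpolation=cv2.INTER_CUBIC); cv2.imwrite('pics/z1.png',big[:600,:800,::-1])
big=cv2.resize(im[150:290,200:370],None,fx=4.2,fy=4.2,interpolation=cv2.INTER_CUBIC); cv2.imwrite('pics/z2.png',big[:600,:800,::-1])
im,d,c=load('scene0')
big=cv2.resize(im[120:290,230:430],None,fx=3.5,fy=3.5,interpolation=cv2.INTER_CUBIC); cv2.imwrite('pics/z3.png',big[:600,:800,::-1])
E
```

```text
bench z 0.6921701368298097 K [[385.443954     0.         328.71501939]
 [  0.         385.443954   203.79922489]
 [  0.           0.           1.        ]]
spare 121 [ 592.78707344 -365.29815973] ang 110.00592025080921 len 162.74714169489974 mid [ 591.99421459 -363.12049809] z [ 9.83611455 13.38757839 19.39656966]
mid 93 [ 426.08463801 -365.53985475] ang 80.67355223583988 len 104.03967895275204 mid [ 424.48010744 -375.30985834] z [19.97264572 28.30691641 36.80567784]
small 109 [ 292.03326292 -281.20884514] ang 69.9873151411549 len 139.7617443859334 mid [ 288.32605888 -291.38729253] z [12.41409112 20.5671169  28.82396272]
big 389 [ 265.64922014 -509.81313248] ang 101.70554279842978 len 272.5563820644934 mid [ 267.94897418 -520.91281707] z [21.53115873 38.69654138 56.15097054]
```

View pics/z1.png

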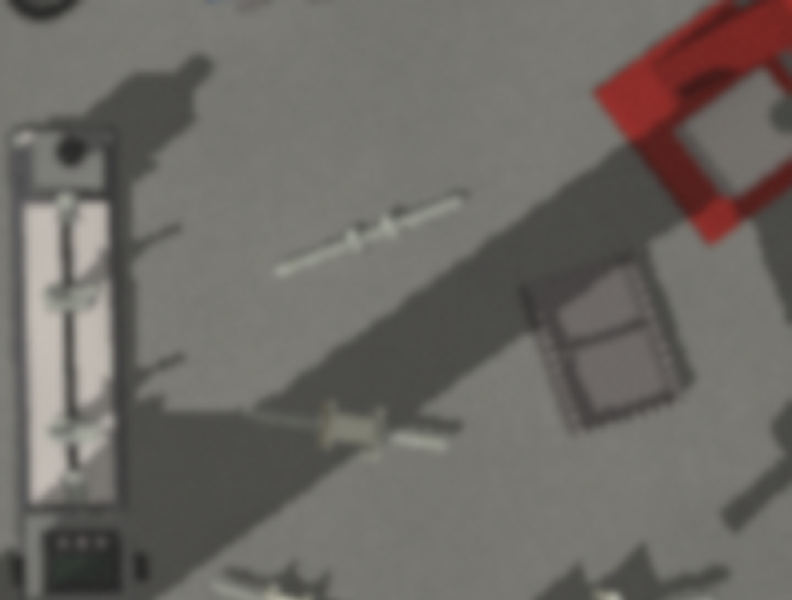

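View pics/z2.png

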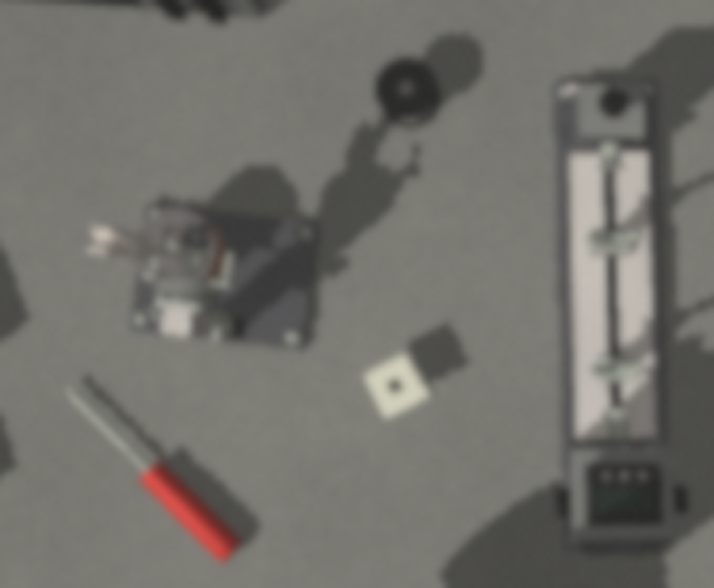

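View pics/z3.png

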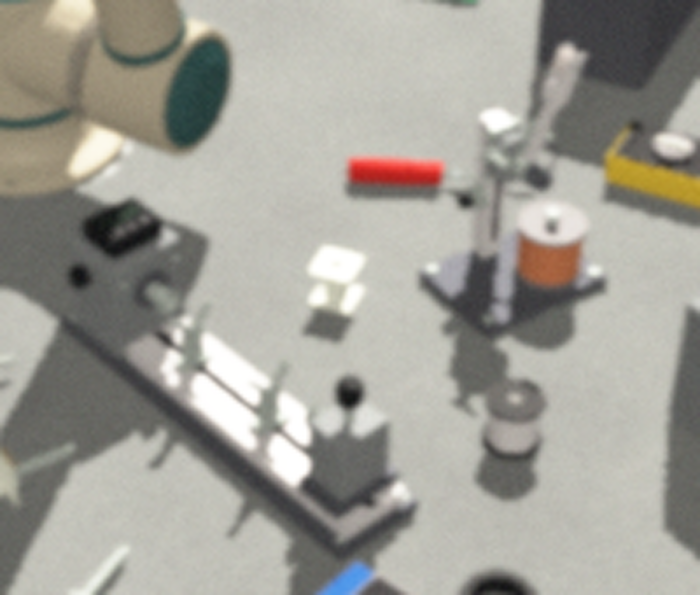

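The heights are 29, 37 and 56 mm, so the middle-sized arbor (40 mm flanges) is the one at about (426,-365). I'll take closer wrist views, planning IK on the way.

```bash
cat >> h.py <<'E'
from scipy.spatial.transform import Rotation as Rot
def Rm(a,tilt=None):
    # jaw direction at angle a (rad) in the world plane, tool straight down
    c,s=np.cos(a),np.sin(a)
    return np.array([[s,0,c],[-c,0,s],[0,-1,0]],float)
def quat(R):
    q=Rot.from_matrix(R).as_quat(); return np.array([q[3],q[0],q[1],q[2]])
def Q(a): return quat(Rm(a))
def q2R(q): return Rot.from_quat([q[1],q[2],q[3],q[0]]).as_matrix()
E
python3 - <<'E'
from h import *
s=st(); R=q2R(s['eef_rot']); print(R.round(2))
c=calibration('wrist'); cc=-np.array(c['R']).T@np.array(c['t']); print('cam in tool',R.T@(cc-s['position']), R.T@np.array(c['R'])[2])
im,d,cT=load('top0'); P=cloud(d,cT)
def pr(u,v): print((u,v),P[v,u].round(0))
K=np.array(cT['camera_matrix'])
def ray(u,v,z):
    Rr=np.array(cT['R']);o=-Rr.T@np.array(cT['t']);dd=Rr.T@np.linalg.solve(K,[u,v,1]);return o+dd*(z-o[2])/dd[2]
a,b=ray(386.8,233.2,20),ray(432.3,241.1,20);print('arbor ends',a,b,np.linalg.norm(a-b),(a+b)/2,np.degrees(np.arctan2(*(a-b)[1::-1])))
# knob, headstock knob..., tension
print('knob',ray(330+71/4.4,140+150/4.4,148))
print('bed far corners',ray(330+12/4.4,140+130/4.4,30),ray(330+118/4.4,140+125/4.4,30))
print('roller',ray(200+100/4.2,150+240/4.2,243))
for a in np.radians([-172,8,-90,90]):
  for p in ([426,-365,200],[450,-55,200],[450,-55,64]): print(np.degrees(a),p,kin.inverse_kinematics(np.array(p,float),Q(a)))
E
```

```text
[[-0.92 -0.    0.4 ]
 [-0.4   0.   -0.92]
 [-0.   -1.   -0.  ]]
cam in tool [ -80.02590652 -178.89860985    1.04740798] [2.74832794e-01 9.61491749e-01 7.42966324e-04]
arbor ends [ 447.93713902 -262.07086083   20.        ] [ 415.93363601 -422.9231898    20.        ] 164.00517047375314 [ 431.93538752 -342.49702531   20.        ] 78.74726385864044
knob [ 642.4526122  -116.48050458  148.        ]
bed far corners [680.44707551 -75.13116397  30.        ] [ 682.50435804 -161.79534414   30.        ]
roller [534.5948906 258.5759575 243.       ]
-172.0 [426, -365, 200] [-8.32462271e-01  2.57949623e-01  1.54416096e+00 -4.44089210e-16
  1.33948207e+00  2.16950404e+00]
-172.0 [450, -55, 200] None
-172.0 [450, -55, 64] None
8.0 [426, -365, 200] [-8.32462271e-01  2.57949623e-01  1.54416096e+00 -4.44089210e-16
  1.33948207e+00 -9.72088611e-01]
8.0 [450, -55, 200] [-2.75306383e-01  9.46548513e-02  1.75337285e+00 -4.44089210e-16
  1.29356495e+00 -4.14932723e-01]
8.0 [450, -55, 64] [-2.75306383e-01  2.28003524e-01  1.96943209e+00 -4.44089210e-16
  9.44157039e-01 -4.14932723e-01]
-90.0 [426, -365, 200] [-8.32462271e-01  2.57949623e-01  1.54416096e+00 -4.44089210e-16
  1.33948207e+00  7.38334056e-01]
-90.0 [450, -55, 200] [-2.75306383e-01  9.46548513e-02  1.75337285e+00 -4.44089210e-16
  1.29356495e+00  1.29548994e+00]
-90.0 [450, -55, 64] [-2.75306383e-01  2.28003524e-01  1.96943209e+00 -4.44089210e-16
  9.44157039e-01  1.29548994e+00]
90.0 [426, -365, 200] [-8.32462271e-01  2.57949623e-01  1.54416096e+00 -4.44089210e-16
  1.33948207e+00 -2.40325860e+00]
90.0 [450, -55, 200] [-2.75306383e-01  9.46548513e-02  1.75337285e+00 -4.44089210e-16
  1.29356495e+00 -1.84610271e+00]
90.0 [450, -55, 64] [-2.75306383e-01  2.28003524e-01  1.96943209e+00 -4.44089210e-16
  9.44157039e-01 -1.84610271e+00]
```

```bash
python3 - <<'E'
from h import *
manip.goto(np.array([520.,-116,330]),Q(-np.pi/2)); shot('wrist','w1')
manip.goto(np.array([500.,200,330]),Q(-np.pi/2)); shot('wrist','w2'); print(st()['time'])
E
```

```text
3.3333
```

View pics/w1.png

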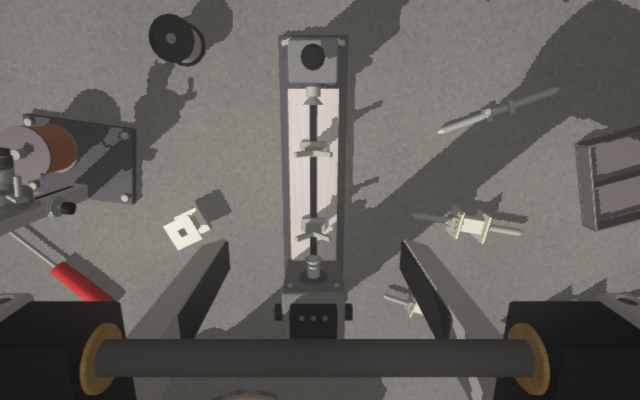

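View pics/w2.png

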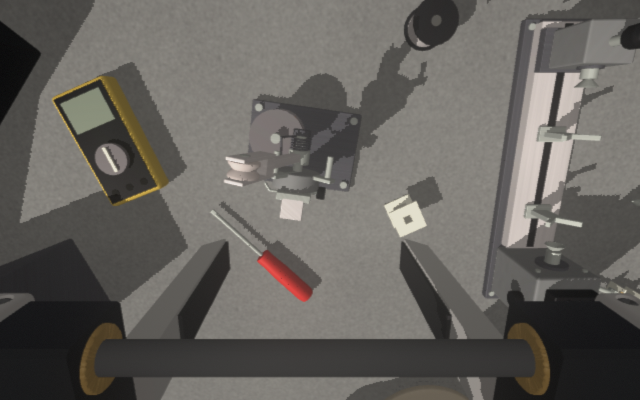

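w1: knob at (313,57), V rests at rows ~150 and ~228, head cup at (313,262). w2: roller fork at (242,170), column top at (291,209), base corners at (258,107), (357,122), (343,185). Now I'll turn these into positions.

```bash
python3 - <<'E'
from h import *
im,d,c=load('w1'); P=cloud(d,c)
r=P[:,270:360].reshape(-1,3)
def rep(n,q): print(n,len(q),'mean',q.mean(0).round(1),'min',np.percentile(q,1,axis=0).round(1),'max',np.percentile(q,99,axis=0).round(1))
q=r
knob=q[(q[:,2]>143)&(q[:,2]<155)&(q[:,0]>560)]; rep('knobtop',knob)
body=q[(q[:,2]>100)&(q[:,2]<112)&(q[:,0]>560)]; rep('tailbody',body)
rest=q[(q[:,2]>62)&(q[:,2]<97)&(q[:,0]>400)&(q[:,0]<590)];
hist,e=np.histogram(rest[:,0],bins=np.arange(400,592,6)); print(list(zip(e.astype(int),hist)))
for lo,hi in((420,470),(530,580)):
    w=rest[(rest[:,0]>lo)&(rest[:,0]<hi)]; rep('rest',w)
    for sgn in(-1,1):
        pass
# bed y edges by x
bed=q[(q[:,2]>24)&(q[:,2]<36)]; rep('bed',bed)
for x in range(400,700,40):
    w=bed[(abs(bed[:,0]-x)<8)]; 
    if len(w)>5: print(x,w[:,1].min().round(1),w[:,1].max().round(1))
hs=q[(q[:,2]>60)&(q[:,2]<145)&(q[:,0]<420)]; 
hist,e=np.histogram(hs[:,0],bins=np.arange(280,420,10)); print(list(zip(e.astype(int),hist)))
E
python3 - <<'E'
import cv2
im=cv2.imread('pics/w1.png'); cv2.imwrite('pics/w1z.png',cv2.resize(im[30:280,260:370],None,fx=2.4,fy=2.4,interpolation=cv2.INTER_CUBIC))
im=cv2.imread('pics/w2.png'); cv2.imwrite('pics/w2z.png',cv2.resize(im[80:240,200:380],None,fx=3.7,fy=3.7,interpolation=cv2.INTER_CUBIC))
E
```

```text
knobtop 434 mean [ 643.7 -116.2  146.2] min [ 634.  -126.3  143.2] max [ 653.7 -106.2  148.7]
tailbody 1699 mean [ 642.9 -116.4  105.4] min [ 622.5 -142.6  102.7] max [665.3 -89.9 107.6]
[(np.int64(400), np.int64(104)), (np.int64(406), np.int64(0)), (np.int64(412), np.int64(0)), (np.int64(418), np.int64(0)), (np.int64(424), np.int64(0)), (np.int64(430), np.int64(104)), (np.int64(436), np.int64(157)), (np.int64(442), np.int64(0)), (np.int64(448), np.int64(0)), (np.int64(454), np.int64(0)), (np.int64(460), np.int64(0)), (np.int64(466), np.int64(0)), (np.int64(472), np.int64(0)), (np.int64(478), np.int64(0)), (np.int64(484), np.int64(0)), (np.int64(490), np.int64(0)), (np.int64(496), np.int64(0)), (np.int64(502), np.int64(0)), (np.int64(508), np.int64(0)), (np.int64(514), np.int64(0)), (np.int64(520), np.int64(0)), (np.int64(526), np.int64(0)), (np.int64(532), np.int64(0)), (np.int64(538), np.int64(159)), (np.int64(544), np.int64(72)), (np.int64(550), np.int64(0)), (np.int64(556), np.int64(0)), (np.int64(562), np.int64(0)), (np.int64(568), np.int64(0)), (np.int64(574), np.int64(0)), (np.int64(580), np.int64(0))]
rest 261 mean [ 436.2 -116.6   80. ] min [ 432.1 -139.3   63.4] max [438.6 -93.6  91.7]
rest 231 mean [ 542.6 -116.4   81.5] min [ 539.1 -139.1   62.6] max [545.3 -93.9  91.8]
bed 7273 mean [ 506.1 -116.6   30. ] min [ 375.1 -149.1   27.5] max [616.8 -84.   35.6]
400 -149.7 -84.0
440 -149.2 -84.7
480 -148.6 -84.1
520 -149.3 -83.6
560 -148.6 -84.2
600 -149.1 -83.6
680 -148.9 -84.1
[(np.int64(280), np.int64(0)), (np.int64(290), np.int64(0)), (np.int64(300), np.int64(16)), (np.int64(310), np.int64(99)), (np.int64(320), np.int64(355)), (np.int64(330), np.int64(588)), (np.int64(340), np.int64(493)), (np.int64(350), np.int64(496)), (np.int64(360), np.int64(845)), (np.int64(370), np.int64(1434)), (np.int64(380), np.int64(95)), (np.int64(390), np.int64(108)), (np.int64(400), np.int64(104))]
```

View pics/w1z.png

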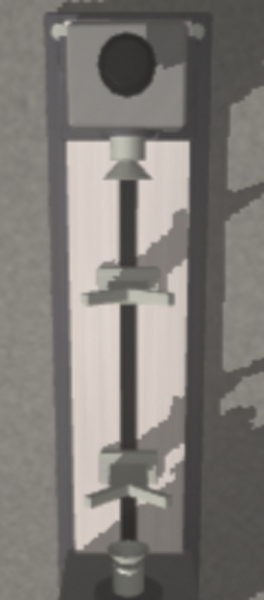

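View pics/w2z.png

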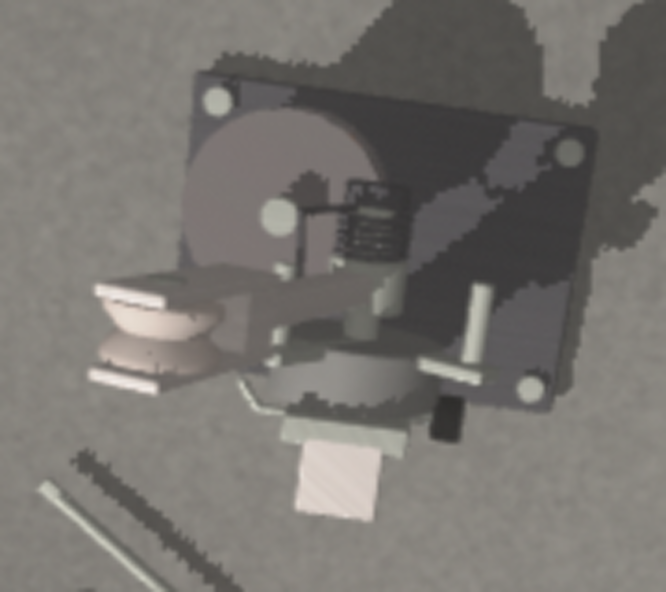

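```bash
python3 - <<'E'
from h import *
im,d,c=load('w2'); P=cloud(d,c)
K=c['camera_matrix'];R=c['R'];o=-R.T@c['t']
def ray(u,v,z):
    dd=R.T@np.linalg.solve(K,[u,v,1]);return o+dd*(z-o[2])/dd[2]
g=lambda a,b:(200+a/3.7,80+b/3.7)
cs=[ray(*g(*p),12) for p in((197,72),(597,127),(550,410))]
for x in cs: print(x.round(1))
print(np.linalg.norm(cs[0]-cs[1]),np.linalg.norm(cs[2]-cs[1]))
f=cs[1]-cs[0]; f/=np.linalg.norm(f); b=cs[2]-cs[1]; b/=np.linalg.norm(b); print('fwd ang',np.degrees(np.arctan2(f[1],f[0])),'b ang',np.degrees(np.arctan2(b[1],b[0])))
ctr=(cs[0]+cs[2])/2; print('center',ctr)
# column top (z 170)
s=P[150:235,215:330].reshape(-1,3)
col=P[190:225,275:310].reshape(-1,3); col=col[(col[:,2]>160)&(col[:,2]<178)]; print('col',len(col),col.mean(0),col.min(0),col.max(0))
ro=P[140:200,215:290].reshape(-1,3); ro=ro[ro[:,2]>225]; print('fork top',len(ro),ro.mean(0).round(1),ro.min(0).round(1),ro.max(0).round(1))
np.set_printoptions(linewidth=200)
for v in range(150,192,3): print(v,[tuple(P[v,u].round(0).astype(int)) for u in range(224,262,6)])
E
```

```text
[586.2 279.6  12. ]
[566.8 133.1  12. ]
[459.5 147.6  12. ]
147.74169191916144 108.24912819112559
fwd ang -97.55974994530185 b ang 172.31836642252523
center [522.86076307 213.61132713  12.        ]
col 774 [485.36011208 219.53136182 168.84098186] [467.1204365  202.83149021 160.39483094] [497.77916333 235.75881114 171.9407764 ]
fork top 1055 [535.1 248.7 253.6] [521.6 198.1 225.3] [580.8 264.3 508.8]
150 [(np.int64(517), np.int64(327), np.int64(-2)), (np.int64(517), np.int64(318), np.int64(0)), (np.int64(517), np.int64(310), np.int64(0)), (np.int64(517), np.int64(301), np.int64(1)), (np.int64(518), np.int64(291), np.int64(8)), (np.int64(526), np.int64(272), np.int64(71)), (np.int64(526), np.int64(265), np.int64(70))]
153 [(np.int64(512), np.int64(327), np.int64(-1)), (np.int64(512), np.int64(319), np.int64(-1)), (np.int64(513), np.int64(310), np.int64(0)), (np.int64(512), np.int64(302), np.int64(-2)), (np.int64(543), np.int64(250), np.int64(227)), (np.int64(542), np.int64(246), np.int64(223)), (np.int64(542), np.int64(242), np.int64(219))]
156 [(np.int64(508), np.int64(328), np.int64(
[... 3225 characters left out ...]
0)), (np.int64(468), np.int64(277), np.int64(0))]
186 [(np.int64(464), np.int64(331), np.int64(0)), (np.int64(464), np.int64(322), np.int64(1)), (np.int64(464), np.int64(313), np.int64(1)), (np.int64(524), np.int64(250), np.int64(260)), (np.int64(464), np.int64(295), np.int64(-1)), (np.int64(464), np.int64(286), np.int64(-1)), (np.int64(464), np.int64(277), np.int64(0))]
189 [(np.int64(459), np.int64(331), np.int64(-1)), (np.int64(459), np.int64(322), np.int64(-1)), (np.int64(459), np.int64(313), np.int64(-1)), (np.int64(459), np.int64(305), np.int64(-1)), (np.int64(459), np.int64(295), np.int64(-1)), (np.int64(459), np.int64(287), np.int64(-1)), (np.int64(459), np.int64(278), np.int64(-1))]
```

The winder origin is about (480.3,-116.5), with its axis along world +x; the rest spacing measures 106.8 mm against 107. The roller is about (534,251,243): fork 20 mm wide, roller top at 255.5 ✓. That puts the tensioner's forward direction at about -97.6°. Arbor next.

```bash
python3 - <<'E'
from h import *
manip.goto(np.array([432.,-345,180]),Q(np.radians(-11.3))); im,d,c=shot('wrist','w3'); print(st()['time'])
P=cloud(d,c); m=(P[...,2]>7)&(P[...,2]<50)&(abs(P[...,0]-432)<60)&(abs(P[...,1]+345)<110)
def stat(q,n):
    ev,V=np.linalg.eigh(np.cov(q[:,:2].T));a=V[:,1];a*=np.sign(a[1]);ctr=q[:,:2].mean(0);p=(q[:,:2]-ctr)@a;w=(q[:,:2]-ctr)@V[:,0]
    print(n,len(q),ctr.round(1),np.degrees(np.arctan2(a[1],a[0])).round(1),'mid',(ctr+a*(p.max()+p.min())/2).round(1),np.ptp(p).round(1),'wid',np.ptp(w).round(1),'z',q[:,2].min().round(1),q[:,2].max().round(1))
q=P[m]; stat(q,'all')
sh=q[(q[:,2]>18)&(q[:,2]<28)]; stat(sh,'shaft'); fl=q[q[:,2]>33]; stat(fl,'flange')
cv2.imwrite('pics/m.png',m.astype(np.uint8)*255)
E
```

```text
5.4667
all 2710 [ 432.4 -337.1] 80.3 mid [ 431.6 -341.7] 169.2 wid 39.8 z 7.1 41.8
shaft 1260 [ 433.2 -332.6] 80.3 mid [ 431.6 -341.7] 169.2 wid 39.4 z 18.2 28.0
flange 423 [ 431.9 -339.6] 78.7 mid [ 432.2 -338.5] 48.6 wid 40.3 z 33.0 41.8
```

View pics/w3.png

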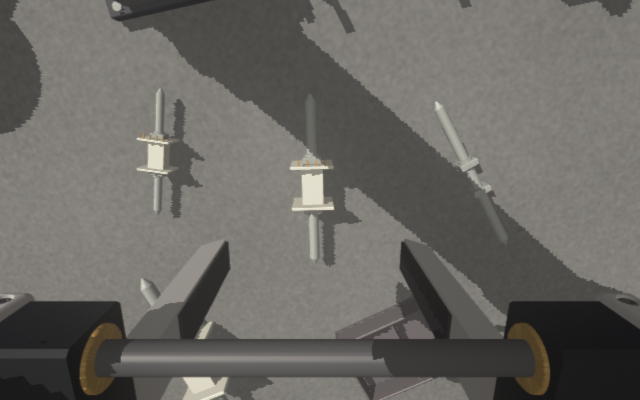

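w3: the arbor's tips are at (311,95) and (315,262), the flanges at rows ~163 and ~207, and the length is 169 ✓. I'll refine with rays, then grasp.

```bash
python3 - <<'E'
from h import *
im,d,c=load('w3'); P=cloud(d,c)
K=c['camera_matrix'];R=c['R'];o=-R.T@c['t']
def ray(u,v,z):
    dd=R.T@np.linalg.solve(K,[u,v,1]);return o+dd*(z-o[2])/dd[2]
a,b=ray(310.5,94.5,20),ray(315.5,261.5,20)
print(a,b,(a+b)/2,np.degrees(np.arctan2((a-b)[1],(a-b)[0])))
core=P[170:202,300:326].reshape(-1,3); core=core[(core[:,2]>28)&(core[:,2]<33)]; print('core',len(core),core.mean(0),core.min(0),core.max(0))
mid=(a+b)/2; ang=np.arctan2((a-b)[1],(a-b)[0])-np.pi/2
q=Q(ang); 
manip.move_straight(np.array([mid[0],mid[1],60.]),q,v=200)
manip.move_straight(np.array([mid[0],mid[1],5.]),q,v=80)
print(st()['contact_force'])
fingers.move_gripper(10,25); s=st(); print(s['gripper_width'],s['contact_force'],s['position'],s['time'])
manip.move_straight(np.array([mid[0],mid[1],180.]),q,v=200)
s=st(); print(s['gripper_width'],s['contact_force'],s['time'],s['position'])
shot('wrist','w4'); np.save('ang.npy',ang)
E
```

```text
[ 446.52805451 -258.90818447   20.        ] [ 418.65248409 -423.57832467   20.        ] [ 432.5902693  -341.24325457   20.        ] 80.39198296336355
core 657 [ 431.72438296 -340.755422     29.80446332] [ 419.99054663 -357.91711333   28.03338024] [ 443.78671282 -324.35887365   32.06504663]
[-0.45077964 -0.57269563 -0.04260083]
19.907846601869462 [-0.74840103 -0.93410472 -0.10324759] [ 432.25651649 -341.13322689    4.96717813] 8.175
19.944215457430243 [-0.52427418  0.67469064 -1.80756198] 9.2 [ 431.91147943 -340.49569069  178.73524855]
```

View pics/w4.png

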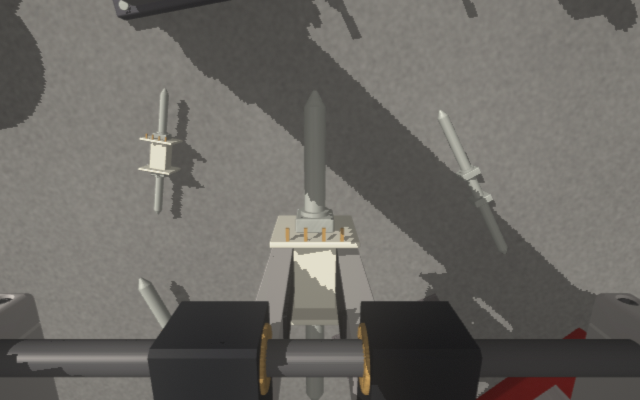

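```bash
python3 - <<'E'
from h import *
im,d,c=load('w4'); P=cloud(d,c); s=st(); R=q2R(s['eef_rot']); p=s['position']
T=(P-p)@R  # tool coords
sh=T[90:215,295:335].reshape(-1,3); dz=d[90:215,295:335].reshape(-1)
sh=sh[(dz>0)&(abs(sh[:,2])<12)&(abs(sh[:,1]+19)<15)]
print(len(sh),'x range',sh[:,0].min(),sh[:,0].max(),'z mean',sh[:,2].mean())
for lo in range(-90,-25,10):
    w=sh[(sh[:,0]>lo)&(sh[:,0]<lo+10)]
    if len(w): print(lo,len(w),'top y(tool)',np.percentile(w[:,1],5).round(1),'zc',(w[:,2].min()+w[:,2].max())/2)
fl=T[215:246,270:360].reshape(-1,3); fl=fl[(fl[:,1]>-45)&(fl[:,1]<0)]; print('flange',np.percentile(fl,[2,50,98],axis=0).round(1))
print(R.round(3))
E
```

```text
2634 x range -84.75283727883917 -26.85472891919446 z mean 0.8590043659954784
-90 122 top y(tool) -18.5 zc 0.8360049427320393
-80 493 top y(tool) -20.5 zc 0.8361337449315183
-70 501 top y(tool) -20.7 zc 0.8522371040146623
-60 480 top y(tool) -20.8 zc 0.8703530680598526
-50 457 top y(tool) -20.6 zc 0.8679725913563172
-40 416 top y(tool) -20.6 zc 0.3432495416834924
-30 165 top y(tool) -21.6 zc 0.8926721538035629
flange [[-28.  -35.5 -18. ]
 [-20.8 -24.6   0.7]
 [-19.3  -2.3  19.8]]
[[-0.167 -0.002  0.986]
 [-0.986  0.002 -0.167]
 [-0.002 -1.    -0.003]]
```

The arbor's middle is on the TCP (offset 0.2 mm), its axis is about 15.5 mm behind the TCP, and it's level. Now I'll carry it to the rests.

```bash
python3 - <<'E'
from h import *
q=Q(-np.pi/2); X,Y=499.3,-116.6
s=st(); p=s['position']
manip.move_straight(np.array([X,Y,190.]),q,v=250)
s=st(); print(s['position'],s['contact_force'],s['time'],s['gripper_width'])
manip.move_straight(np.array([X,Y,90.]),q,v=120)
manip.hold(0.2); s=st(); print(s['position'],s['contact_force'],s['time'],s['gripper_width'])
im,d,c=shot('wrist','w5')
E
```

```text
[ 499.10488429 -116.89248844  189.72531165] [-0.23509818  0.13908504 -1.56787383] 10.8833 19.898635763594804
[ 499.83724821 -116.80085864   90.73944282] [ 0.10545986 -0.15412833 -2.35938627] 12.0667 19.9924690154266
```

View pics/w5.png

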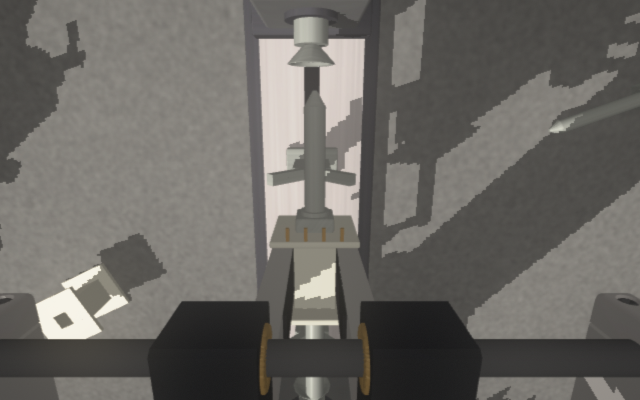

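w5: the shaft (column 315) is above the tail rest's V (columns 268–355) with its tip clear of the cup at (311,65). Lowering it in.

```bash
python3 - <<'E'
from h import *
X,Y=499.3,-116.6
manip.move_straight(np.array([X,Y,67.]),None,v=60)
for z in [65.5,64.5,63.5,62.5,61.5]:
    manip.move_straight(np.array([X,Y,z]),None,v=20); s=st(); print(z,s['position'].round(2),s['contact_force'].round(2))
    if s['contact_force'][2]>2: break
print(s['time'])
E
```

```text
65.5 [ 499.47 -116.68   65.67] [ 0.35  0.13 -1.87]
64.5 [ 499.57 -116.36   65.08] [-0.5  1.6  3.7]
13.15
```

```bash
python3 - <<'E'
from h import *
X,Y=499.3,-116.6
manip.move_straight(np.array([X,Y,64]),None,v=20); print(st()['contact_force'])
fingers.move_gripper(50); print(st()['gripper_width'],st()['contact_force'])
manip.move_straight(np.array([X,Y,180.]),None,v=200)
im,d,c=shot('wrist','w6'); print(st()['time'])
P=cloud(d,c); m=(abs(P[...,1]+116.5)<25)&(P[...,0]>400)&(P[...,0]<595)&(d>0)
q=P[m]; 
for n,w in(('flange',q[(q[:,2]>94)&(q[:,2]<104)]),('shaft tops',q[(q[:,2]>81)&(q[:,2]<86)&(abs(q[:,1]+116.5)<4)])): print(n,len(w),np.percentile(w,[1,50,99],axis=0).round(1).tolist())
for x in range(420,590,10):
    w=q[(abs(q[:,0]-x)<5)&(abs(q[:,1]+116.5)<8)]; print(x,len(w),np.percentile(w[:,2],97).round(1) if len(w) else '')
E
```

```text
[-1.4244752   2.64628294  7.51857087]
49.96576036520643 [-0.38544199  0.1549833   0.58118072]
14.8417
flange 592 [[479.7, -135.3, 94.2], [519.1, -116.5, 98.0], [527.3, -96.1, 100.0]]
shaft tops 1206 [[421.5, -120.3, 81.2], [538.0, -116.4, 83.1], [580.7, -112.5, 85.3]]
420 56 84.1
430 135 84.3
440 299 84.1
450 151 84.3
460 121 84.3
470 120 88.2
480 228 99.5
490 237 89.8
500 245 89.8
510 253 90.0
520 1253 294.7
530 2069 294.4
540 221 84.3
550 269 84.3
560 224 84.2
570 242 84.5
580 216 83.9
```

View pics/w6.png

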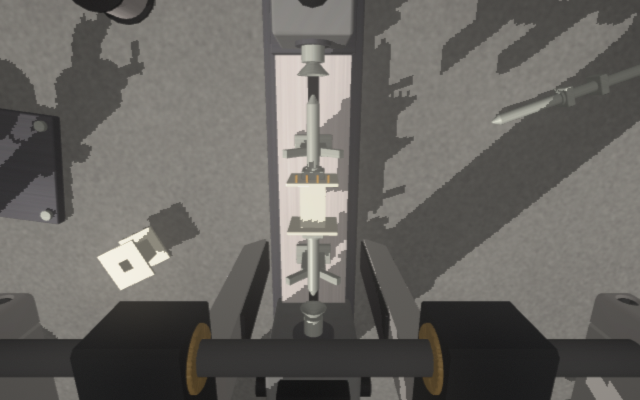

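The arbor is seated: shaft top at 84.2 along both sides, middle x≈499. Next is the tailstock knob.

```bash
python3 - <<'E'
from h import *
q=Q(0.); X,Y=643.8,-116.4
manip.move_straight(np.array([X,Y,195.]),q,v=250); 
manip.move_straight(np.array([X,Y,117.]),None,v=150); print(st()['contact_force'],st()['position'])
fingers.move_gripper(15,20); s=st(); print(s['gripper_width'],s['contact_force'],s['position'],s['time'])
x=X-34; manip.move_straight(np.array([x,Y,117.]),None,v=60); s=st(); print(s['position'],s['contact_force'],s['gripper_width'],s['time'])
for i in range(16):
    x-=1; manip.move_straight(np.array([x,Y,117.]),None,v=25); s=st(); print(round(x,1),s['position'].round(2),s['contact_force'].round(2))
    if s['contact_force'][0]>14: break
print(s['time'],s['gripper_width']); shot('wrist','w7');shot('scene','s7')
E
```

```text
[ 0.0629212  -0.73328254  0.60826894] [ 644.31783448 -116.60550553  117.70020008]
22.65607663680504 [-1.41836218 -0.03644155  3.24953187] [ 643.79716484 -116.48110532  117.64134618] 17.775
[ 610.45171242 -116.46142826  117.6204319 ] [ 3.17494905 -0.50396158  4.87264386] 22.615526319074792 18.4917
608.8 [ 610.09 -116.51  117.64] [5.64 0.23 5.73]
607.8 [ 609.01 -116.52  117.63] [4.89 0.84 5.58]
606.8 [ 608.01 -116.5   117.62] [4.77 0.7  4.76]
605.8 [ 607.   -116.5   117.63] [3.55 0.28 5.63]
604.8 [ 606.02 -116.49  117.62] [4.35 1.11 5.53]
603.8 [ 605.06 -116.52  117.65] [ 4.69 -0.03  5.21]
602.8 [ 604.02 -116.51  117.65] [5.94 0.58 5.97]
601.8 [ 603.14 -116.51  117.6 ] [5.56 0.4  4.98]
600.8 [ 602.48 -116.51  117.64] [5.52 0.79 4.78]
599.8 [ 601.58 -116.51  117.62] [ 6.32 -0.04  4.34]
598.8 [ 600.75 -116.52  117.62] [6.77 0.11 4.84]
597.8 [ 600.37 -116.49  117.65] [7.55 0.35 3.36]
596.8 [ 600.23 -116.51  117.65] [9.41 0.17 2.53]
595.8 [ 600.08 -116.52  117.65] [9.73 0.71 1.21]
594.8 [ 599.94 -116.54  117.67] [12.    0.64  0.33]
593.8 [ 599.84 -116.53  117.67] [13.9   1.18 -1.08]
22.4917 22.70067927026027
```

View pics/w7.png

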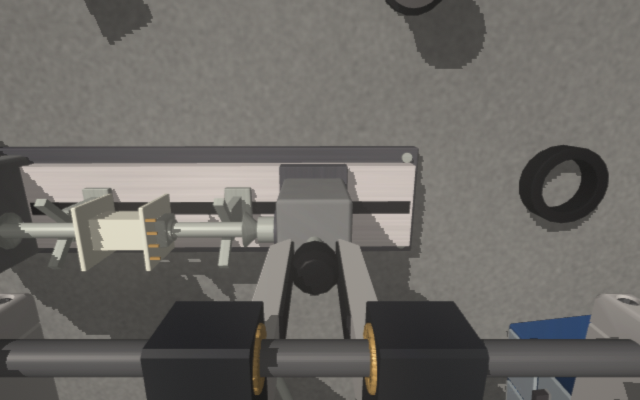

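The slide met its stop at x≈600 (expected ~601), and w7 shows both shaft ends in their cups. I'll relax, release and check.

```bash
python3 - <<'E'
from h import *
Y=-116.4
manip.move_straight(np.array([598.5,Y,117.]),None,v=25); print(st()['contact_force'],st()['position'])
fingers.move_gripper(50); s=st(); print(s['gripper_width'],s['contact_force'],s['position'])
manip.move_straight(np.array([s['position'][0],Y,190.]),None,v=200)
im,d,c=shot('wrist','w8'); print(st()['time'])
P=cloud(d,c);m=(d>0)&(P[...,2]<155)&(abs(P[...,1]+116.5)<32);q=P[m]
for n,w in (('knob',q[(q[:,2]>143)&(q[:,2]<152)]),('flange',q[(q[:,2]>96)&(q[:,2]<104)&(q[:,0]<530)]),('shaft',q[(q[:,2]>83)&(q[:,2]<88)&(abs(q[:,1]+116.5)<5)])): print(n,len(w),np.percentile(w,[1,50,99],axis=0).round(1).tolist())
# IK check for tensioner pinch along the arc
f=np.array([np.cos(np.radians(-97.6)),np.sin(np.radians(-97.6)),0]); b=np.array([np.cos(np.radians(172.4)),np.sin(np.radians(172.4)),0]); piv=np.array([529.1,213.5,140])
for sg in(1,-1):
  for th in np.linspace(0,1.2,7):
    l=th-0.35; u=np.sin(l)*f+np.cos(l)*np.array([0,0,1]); 
    for nm,y in(('aligned',-u),('down',np.array([0,0,-1.]))):
        z=sg*b; R=np.stack([np.cross(y,z),y,z],1); p=piv+108*u+19*y
        j=kin.inverse_kinematics(p,quat(R)); print(sg,round(th,2),nm,None if j is None else j.round(2))
E
```

```text
[4.06674731 0.19740093 5.60525943] [ 600.00097647 -116.50005953  117.6300206 ]
50.10645969169452 [0.03911622 0.45469651 1.13539462] [ 598.18888536 -116.39515005  116.80249811]
24.125
knob 792 [[590.7, -125.4, 143.1], [600.7, -114.5, 146.6], [610.9, -105.3, 148.4]]
flange 1370 [[374.4, -147.2, 96.2], [378.4, -115.5, 99.3], [506.3, -85.4, 103.8]]
shaft 1361 [[380.4, -121.2, 83.1], [450.6, -115.7, 84.6], [573.5, -111.6, 88.0]]
1 0.0 aligned [ 0.5   0.42  1.3  -0.28  1.63 -2.5 ]
1 0.0 down [ 0.32  0.29  1.44 -0.    1.41 -2.69]
1 0.2 aligned [ 0.37  0.32  1.4  -0.13  1.5  -2.62]
1 0.2 down None
1 0.4 aligned None
1 0.4 down None
1 0.6 aligned None
1 0.6 down None
1 0.8 aligned None
1 0.8 down None
1 1.0 aligned None
1 1.0 down None
1 1.2 aligned [-0.43  0.29  1.87  0.82  1.39  2.51]
1 1.2 down None
-1 0.0 aligned [ 0.5   0.42  1.3  -0.28  1.63  0.64]
-1 0.0 down [ 0.32  0.29  1.44 -0.    1.41  0.45]
-1 0.2 aligned [ 0.37  0.32  1.4  -0.13  1.5   0.52]
-1 0.2 down [ 0.29  0.27  1.46 -0.    1.41  0.42]
-1 0.4 aligned [0.22 0.24 1.5  0.05 1.39 0.35]
-1 0.4 down [ 0.25  0.25  1.48 -0.    1.41  0.39]
-1 0.6 aligned [0.05 0.19 1.6  0.25 1.31 0.12]
-1 0.6 down [ 0.22  0.24  1.51 -0.    1.4   0.35]
-1 0.8 aligned [-0.13  0.18  1.7   0.47  1.29 -0.13]
-1 0.8 down [ 0.18  0.23  1.54 -0.    1.37  0.31]
-1 1.0 aligned [-0.29  0.21  1.79  0.66  1.32 -0.39]
-1 1.0 down [ 0.15  0.22  1.57 -0.    1.34  0.28]
-1 1.2 aligned [-0.43  0.29  1.87  0.82  1.39 -0.63]
-1 1.2 down [ 0.12  0.22  1.61 -0.    1.31  0.25]
```

View pics/w8.png

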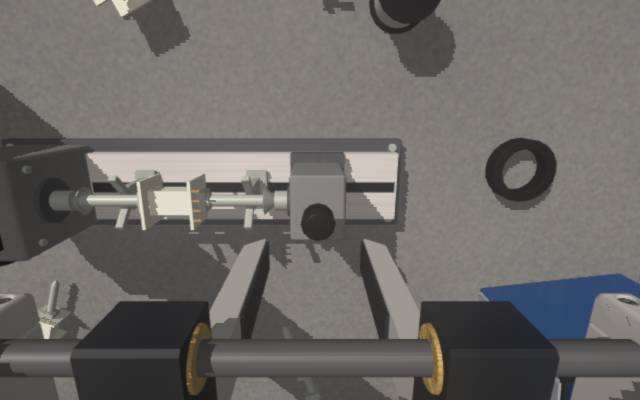

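Snug: the knob stays at x≈600.7 and both shaft ends are in the cups. On to the tensioner pregrasp, aligned with the arm, for a closer look.

```bash
cat >> h.py <<'E'
A=np.radians(-97.6); F=np.array([np.cos(A),np.sin(A),0]); B=np.array([F[1],-F[0],0]); PIV=np.array([529.1,213.5,140.])
def arm(th,r,piv=None,tilt=None):
    """TCP pose with grasp point at r along the arm at swing th; tool leaning tilt from upright (default: along arm)"""
    piv=PIV if piv is None else piv
    l=th-0.35; u=np.sin(l)*F+np.cos(l)*np.array([0,0,1.])
    k=l if tilt is None else tilt
    y=-(np.sin(k)*F+np.cos(k)*np.array([0,0,1.])); z=-B
    R=np.stack([np.cross(y,z),y,z],1); return piv+r*u+19*y, quat(R)
E
python3 - <<'E'
from h import *
print(B)
manip.move_straight(np.array([570.,60,320]),Q(np.radians(-20)),v=300)
p,q=arm(0,190); manip.move_straight(p,q,v=250); s=st(); print(s['position'],p,s['time'])
im,d,c=shot('wrist','w9')
s=st();R=q2R(s['eef_rot']);P=cloud(d,c);T=(P-s['position'])@R
m=(d>0)&(P[...,2]>215)&(P[...,2]<265)&(abs(T[...,2])<22); q=P[m]; t=T[m]
print(m.sum(),np.percentile(q,[1,50,99],axis=0).round(1).tolist(),np.percentile(t,[1,50,99],axis=0).round(1).tolist())
cv2.imwrite('pics/m9.png',m.astype(np.uint8)*255)
E
```

```text
[-0.99121554  0.13225639  0.        ]
[537.30949289 269.91354634 300.59378304] [536.85492289 271.62044367 300.6327339 ] 26.0167
1042 [[523.5, 244.7, 215.7], [534.0, 256.6, 251.4], [544.7, 264.6, 258.8]] [[-14.6, 45.9, -11.8], [-6.6, 51.6, -1.2], [6.8, 87.3, 9.1]]
```

View pics/w9.png

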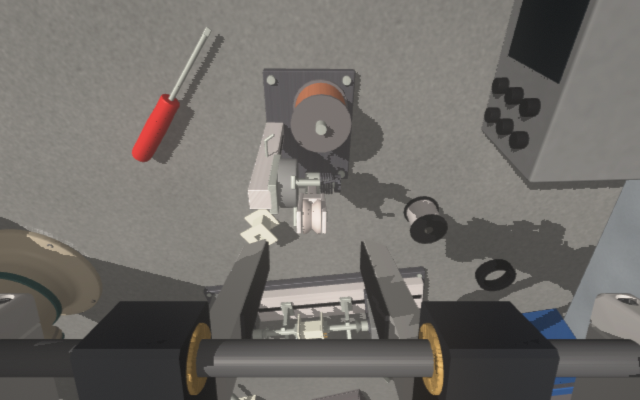

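View pics/m9.png

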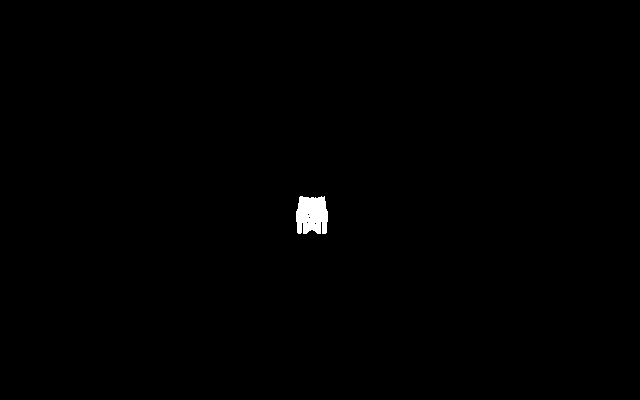

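w9: the fork is centred between the fingers at (312,215). It sits within 1.3 mm of my estimate, with the tip at r≈125 against 124. Pinching it.

```bash
sed -i 's/PIV=np.array(\[529.1/PIV=np.array([528.4/' h.py; python3 - <<'E'
from h import *
p,q=arm(0,104); manip.move_straight(p,q,v=120); manip.hold(0.15); s=st(); print(s['position']-p,s['contact_force'])
fingers.move_gripper(10,40); s=st(); print(s['gripper_width'],s['contact_force'],s['time'])
shot('wrist','w10')
for th in (0.15,0.3):
    p,q=arm(th,104); manip.move_straight(p,q,v=100); s=st(); print(th,(s['position']-p).round(1),s['contact_force'].round(1),s['gripper_width'])
shot('wrist','w11');print(s['time'])
E
```

```text
[0.52203968 0.42334913 0.83552445] [0.54746893 0.79066211 0.37217438]
19.95974189328511 [-2.29030395  1.29258274  1.23057336] 27.6583
0.15 [-0.8  0.  -0.3] [-2.6  3.2 -2.4] 19.888019520953332
0.3 [-0.9  0.1 -0.7] [-4.1  3.7 -2.5] 20.051973678717765
28.3083
```

View pics/w11.png

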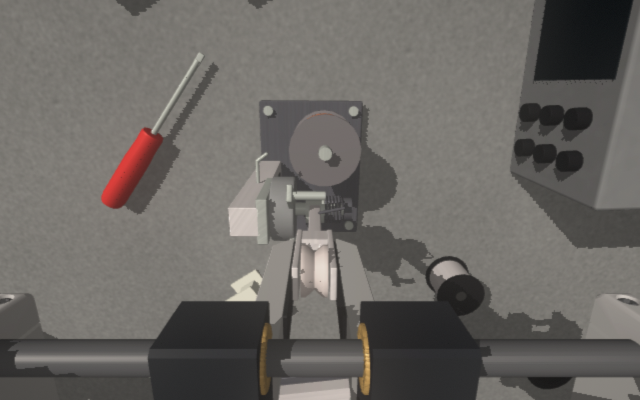

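w11: the fork is held at (315,262) and the arm is moving. I'll continue to the stop, watching the forces.

```bash
sed -i 's/PIV=np.array(\[528.4/PIV=np.array([527.7/' h.py; python3 - <<'E'
from h import *
for th in (0.45,0.6,0.75,0.9,1.05,1.10,1.13,1.15,1.17,1.19,1.21,1.23):
    p,q=arm(th,104); manip.move_straight(p,q,v=100 if th<1.04 else 40); s=st(); f=s['contact_force']
    l=th-.35; tan=np.cos(l)*F-np.sin(l)*np.array([0,0,1]); u=np.sin(l)*F+np.cos(l)*np.array([0,0,1])
    print(th,(s['position']-p).round(1),f.round(1),'tan',(f@tan).round(1),'rad',(f@u).round(1),'lat',(f@B).round(1),s['gripper_width'].round(2))
    if f@tan<-14: break
shot('wrist','w12');shot('scene','s12');shot('top','t12');print(s['time'])
E
```

```text
Traceback (most recent call last):
AttributeError: 'float' object has no attribute 'round'
```

```bash
python3 -c "
import cv2
im=cv2.imread('pics/s12.png'); cv2.imwrite('pics/s12z.png',cv2.resize(im[100:290,220:440],None,fx=3.1,fy=3.1,interpolation=cv2.INTER_CUBIC))"
```

```text
[ WARN:0@0.019] global loadsave.cpp:275 findDecoder imread_('pics/s12.png'): can't open/read file: check file path/integrity
Traceback (most recent call last):
TypeError: 'NoneType' object is not subscriptable
```

Only a print error: the arm is at 0.45. Continuing.

```bash
python3 - <<'E'
from h import *
for th in (0.6,0.75,0.9,1.05,1.10,1.13,1.15,1.17,1.19,1.21,1.23):
    p,q=arm(th,104); manip.move_straight(p,q,v=100 if th<1.04 else 40); s=st(); f=s['contact_force']
    l=th-.35; tan=np.cos(l)*F-np.sin(l)*np.array([0,0,1]); u=np.sin(l)*F+np.cos(l)*np.array([0,0,1])
    print(th,(s['position']-p).round(1),f.round(1),'tan %.1f rad %.1f lat %.1f w %.2f'%(f@tan,f@u,f@B,s['gripper_width']))
    if f@tan<-14: break
shot('wrist','w12');shot('scene','s12');shot('top','t12');print(s['time'])
im=cv2.imread('pics/s12.png'); cv2.imwrite('pics/s12z.png',cv2.resize(im[100:290,220:440],None,fx=3.1,fy=3.1,interpolation=cv2.INTER_CUBIC))
E
```

```text
0.6 [-0.4  0.5 -1. ] [-0.6  7.1 -5.3] tan -5.4 rad -6.8 lat 1.5 w 19.82
0.75 [-0.5  0.6 -1. ] [-0.5  7.9 -6.1] tan -4.8 rad -8.7 lat 1.5 w 20.07
0.9 [-0.6  0.8 -0.7] [-0.8  9.1 -4.1] tan -5.5 rad -8.1 lat 2.0 w 19.67
1.05 [-0.6  1.3 -0.5] [-0.2  9.1 -2.8] tan -5.1 rad -8.0 lat 1.4 w 19.27
1.1 [-0.5  1.9  0.3] [ 0.3  9.1 -1.3] tan -5.8 rad -7.1 lat 0.9 w 19.84
1.13 [-0.6  1.9  0.4] [ 0.1 10.4 -0.9] tan -6.7 rad -8.0 lat 1.3 w 19.48
1.15 [-0.6  1.9  0.5] [ 0.5 10.5 -1. ] tan -6.6 rad -8.2 lat 0.9 w 20.01
1.17 [-0.5  1.9  0.5] [-0.3 10.4 -1.2] tan -6.1 rad -8.3 lat 1.7 w 19.61
1.19 [-0.6  1.9  0.5] [ 1.1 10.5 -0.5] tan -6.6 rad -8.2 lat 0.3 w 19.91
1.21 [-0.6  1.9  0.5] [ 0.4 10.4 -0. ] tan -6.8 rad -7.9 lat 1.0 w 20.09
1.23 [-0.6  2.3  1. ] [ 0.4 11.9  0.7] tan -8.1 rad -8.7 lat 1.2 w 19.66
31.7917
```

View pics/w12.png

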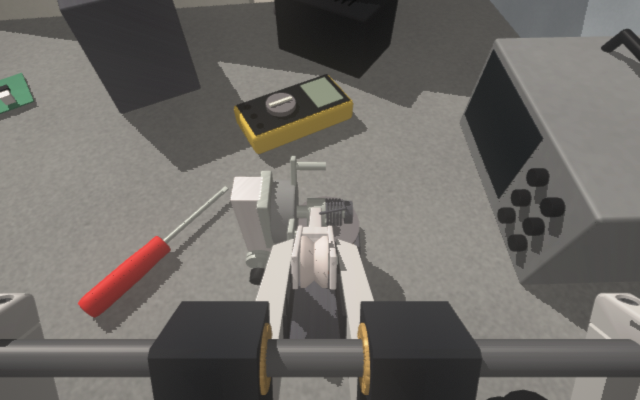

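View pics/s12z.png

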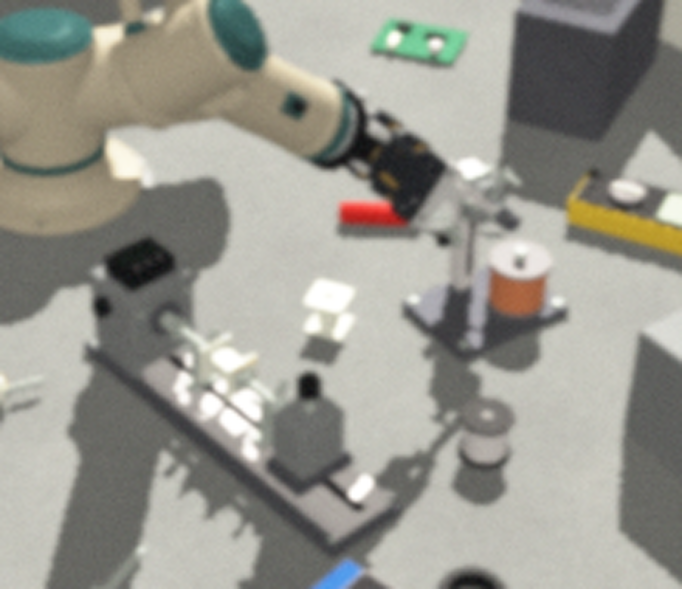

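The tangential force (-8) has just begun to rise above the spring level, so I'll keep pressing until the stop shows clearly.

```bash
python3 - <<'E'
from h import *
f0=None
for th in (1.25,1.27,1.29,1.31,1.33):
    p,q=arm(th,104,tilt=0.86); manip.move_straight(p,q,v=40); manip.hold(0.1); s=st(); f=s['contact_force']
    l=th-.35; tan=np.cos(l)*F-np.sin(l)*np.array([0,0,1]); u=np.sin(l)*F+np.cos(l)*np.array([0,0,1])
    print(th,(s['position']-p).round(1),f.round(1),'tan %.1f rad %.1f lat %.1f w %.2f'%(f@tan,f@u,f@B,s['gripper_width']),s['torque'].round(2),s['position'].round(1))
    if f@tan<-16: break
im,d,c=shot('wrist','w13');s=st();print(s['time'])
P=cloud(d,c); m=(d>0)&(abs((P-PIV)@B)<14)
V=P-PIV; xf=V@F; z=V[...,2]; rr=np.hypot(xf,z); m&=(rr>50)&(rr<135)
m2=np.zeros_like(m); m2[225:300,288:345]=1; m&=m2
q=P[m];a=np.arctan2(xf[m],z[m]); print(m.sum()); 
for lo in range(50,135,8):
    w=a[(rr[m]>=lo)&(rr[m]<lo+8)]; 
    if len(w)>10: print(lo,len(w),np.percentile(w,[3,50,97]).round(3))
E
```

```text
1.25 [-0.4  3.6  2.6] [ 1.4 12.5  4.2] tan -11.1 rad -7.3 lat 0.2 w 19.73 [ 2.04 -1.   -0.57] [518.5 150.7 194.9]
1.27 [-0.2  4.8  4.1] [ 1.3 15.2  7.8] tan -15.4 rad -7.4 lat 0.7 w 19.88 [ 2.7  -1.01 -0.53] [518.4 150.6 194.7]
1.29 [-0.1  6.   5.7] [ 1.  16.9 12. ] tan -19.6 rad -6.6 lat 1.3 w 19.44 [ 3.38 -1.09 -0.56] [518.4 150.5 194.6]
33.0417
3624
58 13 [0.714 0.716 0.718]
66 44 [-2.767  0.704  0.709]
74 148 [-2.761  0.708  0.718]
82 263 [0.707 0.73  0.778]
90 139 [0.714 0.768 0.79 ]
98 142 [0.719 0.757 0.788]
106 384 [0.69  0.731 0.875]
114 1413 [0.71  0.783 0.877]
122 802 [0.742 0.816 3.064]
130 276 [0.8   2.949 3.027]
```

View pics/w13.png

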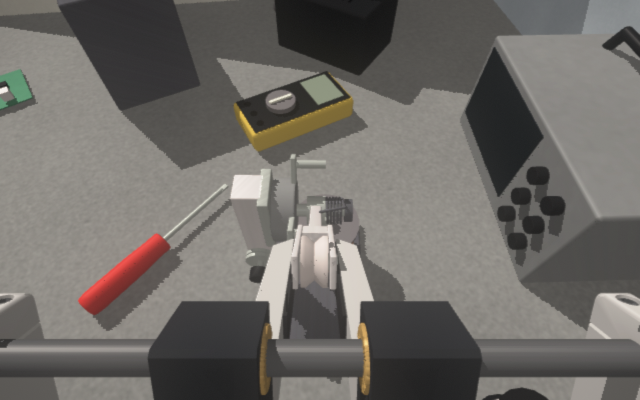

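The stop is clear: the position is frozen while the force climbs 4 N per step to ~20 N. The rear-face lean gives about 0.82 rad against 0.80. One last check of steadiness and the winder, then I'll hand in.

```bash
python3 - <<'E'
from h import *
im,d,c=shot('top','t14'); P=cloud(d,c); q=P[d>0]
k=q[(q[:,2]>140)&(q[:,2]<152)&(abs(q[:,1]+116)<15)&(q[:,0]>560)&(q[:,0]<680)]; print('knob',len(k),k.mean(0))
b=q[(q[:,2]>84)&(q[:,2]<108)&(abs(q[:,1]+116)<24)&(q[:,0]>450)&(q[:,0]<515)]; print('bobbin',len(b),b.min(0),b.max(0))
manip.hold(0.5); s=st(); print(s['position'].round(1),s['contact_force'].round(1),s['gripper_width'],s['time'])
im=cv2.imread('pics/t14.png'); cv2.imwrite('pics/t14z.png',cv2.resize(im[130:300,190:460],None,fx=2.9,fy=2.9,interpolation=cv2.INTER_CUBIC))
E
```

```text
knob 40 [ 601.53830578 -114.99429615  146.68159847]
bobbin 2 [461.17669893 -99.6922404   99.33863787] [461.22081935 -96.28002408 100.81480467]
[518.5 150.5 194.6] [ 2.2 17.9 11.8] 19.8169030271216 33.5917
```

View pics/t14z.png

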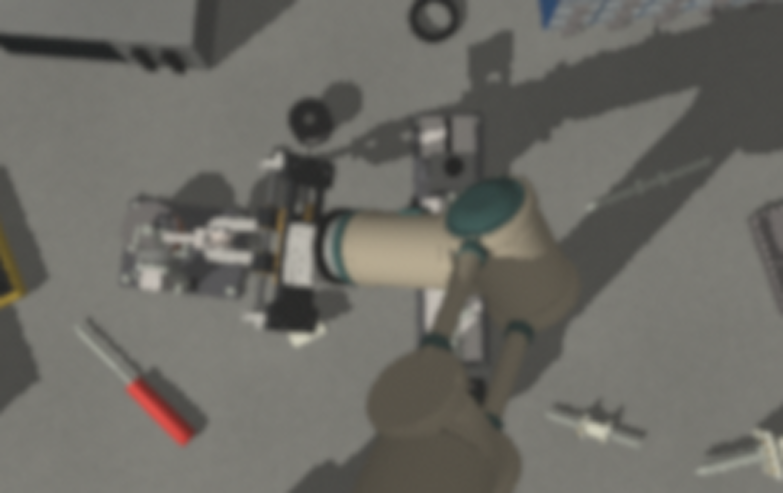

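t14: the knob is still at x≈601, the bystanders are in place and the fork is held; the robot's arm hides the bobbin in this view. The scene view taken when the swing ended showed it between the cups. Handing in.

```bash
python3 - <<'E'
from h import *
manip.sign_off()
E
```

```text
the job is handed in; nothing more can be done
```

I finished the job and handed it in at about 34 s of the 61 s allowed, with the gripper still pinching the tensioner fork on its forward stop. The hand-in reports no verdict.

- **Arbor:** I picked the middle-sized arbor by its bobbin core, laid it in both V rests and let go. The shaft top measured 84 mm along both sides, with the middle at winder x ≈ +19 mm.
- **Tailstock:** I slid it by the knob until it met the hard stop, reaching 14 N with the knob at x ≈ 600, where about 601 was expected. After release the knob read 600.7, then 601.5 in the last check, which is within the measuring error.
- **Spring arm:** I swung it forward until its position froze while the force rose to about 20 N. The lean measured about 0.82 rad, against 0.80 expected. It held steady for the last 0.5 s before hand-in.

**Failed or disagreeing checks:**
- In the last top view the robot's arm hid the bobbin. Its seating between the cups was last seen in the scene picture at the end of the swing, and the knob had not moved back since.
- The stop showed up at a commanded swing of about 1.23 rad rather than 1.15. I put that down to arm compliance and small errors in my estimate of the pivot.
- One script stopped on a print error partway through the swing; the arm was holding the fork at the time and nothing was disturbed.

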